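# Close the kitchen jars from a pile of lids

### The arm

A 6-joint arm with a two-finger parallel gripper is mounted at the origin on the work surface. World frame = base frame: x ahead of the robot, y to its left, z up, the work surface at z = 0. Lengths are in m, angles in degrees, forces in N, time in s.
With the tool pointing down it reaches from about 0.375 to 0.9 m from the base axis. Payload 3.1 kg.
Tool frame: the origin (TCP) lies on the centre line of the jaws, within the pads' length; the fingertips stand 17 mm ahead of it and the grasp point (between the pads) lies 2 mm behind it; z points along the fingers, y is the line along which they close (so a half turn about z gives the same grasp; the last joint's range is limited). The gripper opens to 87 mm and grips with 3 to 60 N. Pads are 19 mm wide; open, the fingers measure 117 mm over their backs; the gripper's body (75 mm by 190 mm) begins 51 mm behind the grasp point.
Start: joints at [55.606, 30.224, 82.088, -0, 67.689, -10.227], TCP at [0.256, 0.57, 0.24] pointing down, gripper open.
Joint ranges: [-176.69, 176.69], [-43.24, 126.21], [12.49, 139.97], [-82, 262], [0, 151.66], [-163.58, 163.58]. Speed limits (degrees/s): [159.86, 159.86, 180, 180, 180, 180].

### API

Orientations are given as a 3x3 rotation matrix whose columns are the frame's x, y, z axes.
In Python, from rig import bot, imaging, finder gives the robot as it stands. The module is installed in compiled form; this text tells all that it offers.
- The arm moves only by the tool play_rows, never from a script. Its argument "motion" is a list that holds one entry, the list of rows, each a list of 6 numbers: the shift along the tool's x, y, z in normalised numbers (1 is 0.8 m), then the turn, a rotation vector about the tool's x, y, z in a scale on which 1.0 is pi/2 rad. In form: [[[dx, dy, dz, wx, wy, wz], ...]]. A call has 1 to 8 rows; each row is the pose to reach, as a shift and turn from the pose commanded when the call began, along the tool's axes at that moment; what a row does not reach only later rows make up. A row lasts 1/12 s, in which the tool goes at most 41.7 mm and 7.16 degrees, less where a joint would pass 70% of its speed; a pose out of reach is approached as far as the arm can. No shift or turn number may pass 1 either way. A call with a gripper value outside its range is refused whole. "fingers" is the finger opening in m, from 0 to 0.087, set as the call begins (left out, the last holds). The fingers move at their own pace and stop on an object; the grip force is fixed at half the most. Time passes only in rows, so rows that repeat a pose let the fingers close. It gives the time, the measured TCP pose, the force, the opening and the grip force at its end, in the units of the state.
- bot.read_state(): the state, without advancing time (a new reading comes with each control period).
- imaging.capture(name): name is "side" or "top"; returns a dict with "frame" (400x640x3 uint8, red, green, blue), "camera_matrix" (3x3 intrinsics, pixels), "R" (3x3) and "t" (3): a world point X has camera coordinates R X + t. Camera axes: x right, y down, z forward; pixel columns grow to the right and rows downward; lengths in m; the calibration is good to about 2 mm. A picture is of the moment at which its call begins. There is no depth.
- bot.hand_in(): hands the job in; it is judged then, once.
Trained networks look in the newest picture that a camera, given by its name, has taken for a name from the list of things; names that differ only in an ending like _2 or _b are one class to them, and where a whole thing is asked for, a point or a joint stands for the part that bears it (a point fixed in the world has none). Each returns a list of dicts, best first, with "confidence" (0 to 1); they miss things now and then, are a little off and sometimes report something else, mostly with a low value. They report only what shows in the picture. A call takes as long as a camera call.
- finder.recognise(camera, name): "at" ([x, y, z] in m, in world coordinates, good to about 4 mm: the middle of the surface that is visible of it).
- finder.outline_of(camera, name): "pixels" (400x640 bool, what is visible of it).
The state is a dict: "time_s": time; "joint_positions": joint angles; "qvel": joint speeds; "tau": joint torques, N m; "position": TCP position; "tcp_rot": TCP orientation; "force": force on the tool from outside, world axes, zero at the start; "moment": the same for the moment, N m; "opening": opening from 0.0 (shut) to 1.0 (fully open); "grasp_force": force on a finger pad.
Only numpy, scipy, OpenCV 4.12 (cv2) and the standard library are available. Lean on these libraries where they do the work, as an engineer would, in place of code of your own. Each camera call takes 0.05 s, during which the arm holds its last target. There are 200 camera calls.

### The job

The four wooden lids of the stoneware jars are piled up on the kitchen counter: take the pile apart and close every jar with the lid that belongs to it, square on square and round on round, large on large and small on small. Each lid must lie flat on its jar with its plug inside the mouth, the square lids turned in line with the sides of their jars. Leave all jars standing upright on the counter, and knock over neither a jar nor the oil bottle or pepper mill.

Things in the scene. Friction and masses are not known exactly. Their poses are not given: they have to be found in the camera images.
- lid_large_square: large square wooden lid: a flat plate 68 mm wide, square, 16 mm thick, with a centred pale square plug 38 mm across and 12 mm deep below it (28 mm high in all). At the start the bottom one of the pile, resting on the counter. Origin at the centre of the plug's underside, so the plate lies 12 to 28 mm above it; x and y axes parallel to its sides, z up.
- lid_large_round: large round wooden lid: a flat plate 62 mm in diameter, round, 16 mm thick, with a centred pale round plug 34 mm across and 12 mm deep below it (28 mm high in all). At the start second from the bottom. Origin at the centre of the plug's underside, so the plate lies 12 to 28 mm above it; z axis up.
- lid_small_square: small square wooden lid: a flat plate 46 mm wide, square, 16 mm thick, with a centred pale square plug 20 mm across and 12 mm deep below it (28 mm high in all). At the start third from the bottom. Origin at the centre of the plug's underside, so the plate lies 12 to 28 mm above it; x and y axes parallel to its sides, z up.
- lid_small_round: small round wooden lid: a flat plate 36 mm in diameter, round, 16 mm thick, with a centred pale round plug 14 mm across and 12 mm deep below it (28 mm high in all). At the start the top one of the pile. Origin at the centre of the plug's underside, so the plate lies 12 to 28 mm above it; z axis up.
- jar_large_square: large square open jar of blue stoneware, loose on the counter: straight walls 60 mm wide, square, mouth 52 mm across, 62 mm high, on a foot 70 mm across and 8 mm thick, about 500 g. Origin at the centre of its underside, z up; x and y axes parallel to its sides. With its lid seated the lid's origin is 50 mm above the jar's origin.
- jar_large_round: large round open jar of blue stoneware, loose on the counter: straight walls 54 mm in outer diameter, mouth 47 mm across, 62 mm high, on a foot 66 mm across and 8 mm thick, about 450 g. Origin at the centre of its underside, z up. With its lid seated the lid's origin is 50 mm above the jar's origin.
- jar_small_square: small square open jar of blue stoneware, loose on the counter: straight walls 39 mm wide, square, mouth 33 mm across, 48 mm high, on a foot 54 mm across and 8 mm thick, about 300 g. Origin at the centre of its underside, z up; x and y axes parallel to its sides. With its lid seated the lid's origin is 36 mm above the jar's origin.
- jar_small_round: small round open jar of blue stoneware, loose on the counter: straight walls 31 mm in outer diameter, mouth 26 mm across, 48 mm high, on a foot 48 mm across and 8 mm thick, about 250 g. Origin at the centre of its underside, z up. With its lid seated the lid's origin is 36 mm above the jar's origin.
- oil_bottle: bystander: amber glass bottle of 60 mm diameter, 210 mm tall, to the left of the jars. Origin at the centre of its underside, z up.
- pepper_mill: bystander: dark wooden pepper mill, 54 mm across its foot, 152 mm tall, to the right of the jars. Origin at the centre of its underside, z up.

How it is judged (in metres and radians):
At the end, for the whole second after the job is handed in: Each lid seated on its own jar: centres within 12 mm, height within 4 mm of seated, flat on the jar within 0.08 rad, square lids in line with the jar's sides within 0.25 rad (any quarter turn); lids and jars level within 0.12 rad, jars standing on the counter, all at rest (horizontal distance between lid_large_square and jar_large_square below 0.012 m and z of lid_large_square in the frame of jar_large_square between 0.046 and 0.054 m and angle between the z axis of lid_large_square and the z axis of jar_large_square, either way round below 0.08 rad and angle between each of lid_large_square, jar_large_square, lid_large_round, jar_large_round, lid_small_square, jar_small_square, lid_small_round, jar_small_round's own z axis and vertical below 0.12 rad and linear speed of each of lid_large_square, jar_large_square, lid_large_round, jar_large_round, lid_small_square, jar_small_square, lid_small_round, jar_small_round below 0.02 m/s and height (world z) of each of jar_large_square, jar_large_round, jar_small_square, jar_small_round below 0.01 m and (angle between the x axis of lid_large_square and the x axis of jar_large_square, either way round below 0.25 rad or angle between the x axis of lid_large_square and the y axis of jar_large_square, either way round below 0.25 rad) and horizontal distance between lid_large_round and jar_large_round below 0.012 m and z of lid_large_round in the frame of jar_large_round between 0.046 and 0.054 m and angle between the z axis of lid_large_round and the z axis of jar_large_round, either way round below 0.08 rad and horizontal distance between lid_small_square and jar_small_square below 0.012 m and z of lid_small_square in the frame of jar_small_square between 0.032 and 0.04 m and angle between the z axis of lid_small_square and the z axis of jar_small_square, either way round below 0.08 rad and (angle between the x axis of lid_small_square and the x axis of jar_small_square, either way round below 0.25 rad or angle between the x axis of lid_small_square and the y axis of jar_small_square, either way round below 0.25 rad) and horizontal distance between lid_small_round and jar_small_round below 0.012 m and z of lid_small_round in the frame of jar_small_round between 0.032 and 0.04 m and angle between the z axis of lid_small_round and the z axis of jar_small_round, either way round below 0.08 rad); the robot touches nothing.
It fails at once if a jar is knocked over (angle between any of jar_large_square, jar_large_round, jar_small_square, jar_small_round's own z axis and vertical above 0.6 rad).
It fails at once if the oil bottle or the pepper mill is knocked over (angle between any of oil_bottle, pepper_mill's own z axis and vertical above 0.6 rad).
It also fails if it takes over 115 s, if anything falls off the work surface, if the arm or the gripper's body presses on something with over 40 N, if the wrist force passes 120 N, or if a joint passes its speed limit or range.

## Working session

There is one attempt and no reset: what is moved stays moved. The work goes in short steps, Python scripts to look and compute and a tool call to move; the robot and the scene stay as the last step left them, time stands still between calls to the robot, and variables do not carry over. Pictures are saved under pics/ and viewed, at most 14 in all, crops included, and the job is handed in when it is done.

Besides the shell and the picture viewer there is one more tool, called as a command line: name --argument value ..., lists and objects as JSON in quotes. play_rows: Moves the arm, as the interface text tells. Its arguments: {"type":"object","properties":{"motion":{"type":"array"},"fingers":{"type":"number"}},"required":["motion"]}

```bash
mkdir -p pics; ls; python3 - <<'E'
from rig import bot, imaging, finder
import cv2,numpy as np
s=bot.read_state()
print(s['position'],np.round(s['tcp_rot'],3).tolist(),s['time_s'],s['force'])
for c in ['side','top']:
    d=imaging.capture(c)
    cv2.imwrite(f'pics/{c}0.png',d['frame'][:,:,::-1])
    np.savez(f'{c}_cal.npz',K=d['camera_matrix'],R=d['R'],t=d['t'])
    print(c,d['camera_matrix'].tolist(),(-d['R'].T@d['t']).tolist(),np.round(d['R'],3).tolist())
    for n in "lid_large_square lid_large_round lid_small_square lid_small_round jar_large_square jar_large_round jar_small_square jar_small_round oil_bottle pepper_mill".split():
        print(n,[(np.round(r['at'],3).tolist(),round(r['confidence'],2)) for r in finder.recognise(c,n)[:3]])
E
```

```text
pics
[0.25543049 0.56966658 0.23857324] [[-0.912, 0.409, -0.001], [0.409, 0.912, -0.002], [0.0, -0.002, -1.0]] 0.0 [-0.29528355  0.01011847 -0.44194425]
side [[514.6621567441425, 0.0, 311.47601060065506], [0.0, 514.6621567441425, 202.81647094491396], [0.0, 0.0, 1.0]] [0.34654563313818254, -1.0757264374050024, 0.941294414617639] [[0.976, -0.217, -0.024], [-0.151, -0.593, -0.791], [0.158, 0.775, -0.612]]
lid_large_square [([0.454, -0.318, 0.031], 0.8)]
lid_large_round [([0.466, -0.312, 0.055], 0.85)]
lid_small_square [([0.466, -0.31, 0.084], 0.81)]
lid_small_round [([0.465, -0.297, 0.111], 0.52)]
jar_large_square [([0.641, 0.15, 0.04], 0.86), ([0.643, -0.145, 0.038], 0.29)]
jar_large_round [([0.64, -0.144, 0.038], 0.76), ([0.643, 0.151, 0.038], 0.41)]
jar_small_square [([0.442, -0.026, 0.026], 0.87)]
jar_small_round [([0.465, 0.274, 0.026], 0.49)]
oil_bottle [([0.66, 0.384, 0.097], 0.87)]
pepper_mill [([0.672, -0.44, 0.085], 0.93)]
top [[401.978111939149, 0.0, 320.64536825069723], [0.0, 401.978111939149, 198.38635326971598], [0.0, 0.0, 1.0]] [0.31606161832992075, 0.000769714553989314, 1.2254366279173199] [[0.101, -0.995, -0.002], [-0.975, -0.098, -0.201], [0.2, 0.022, -0.98]]
lid_large_square [([0.444, -0.267, 0.026], 0.56)]
lid_large_round [([0.461, -0.275, 0.059], 0.48)]
lid_small_square []
lid_small_round [([0.467, -0.289, 0.11], 0.7)]
jar_large_square [([0.644, 0.177, 0.019], 0.71), ([0.67, -0.41, 0.104], 0.62)]
jar_large_round [([0.641, -0.126, 0.018], 0.72)]
jar_small_square [([0.441, -0.01, 0.006], 0.77)]
jar_small_round [([0.463, 0.282, 0.009], 0.59)]
oil_bottle [([0.651, 0.397, 0.132], 0.81)]
pepper_mill [([0.669, -0.41, 0.101], 0.61), ([0.642, -0.125, 0.019], 0.25)]
```

View pics/side0.png

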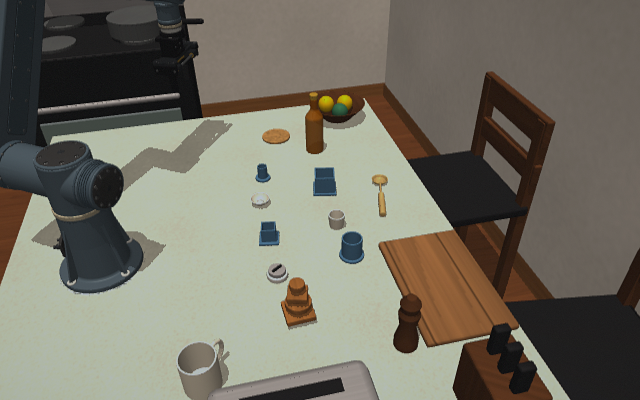

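View pics/top0.png

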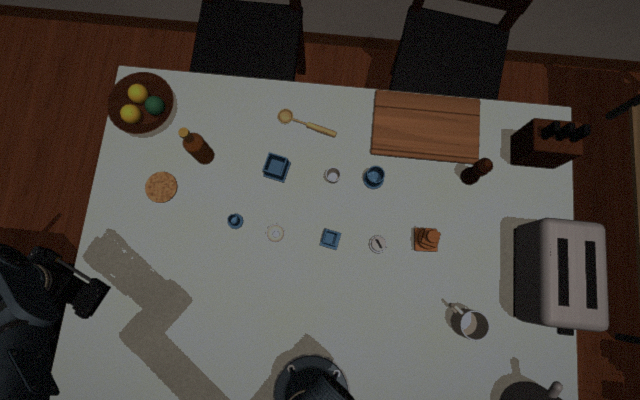

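The side view shows the pile at about (297,300), jars at (263,172), (325,181), (269,233) and (351,247), and the mill at (407,325). The top view shows the pile at (427,240), jars at (235,220), (276,167), (330,239) and (373,177), the bottle at (203,150), and the mill at (472,175). Next I'll fit silhouettes in both cameras.

```bash
cat > fit.py <<'E'
import numpy as np,cv2
from scipy.optimize import minimize
from rig import bot, imaging, finder
SP={'lid_large_square':('s',[(38,0,12),(68,12,28)]),'lid_large_round':('r',[(34,0,12),(62,12,28)]),
'lid_small_square':('s',[(20,0,12),(46,12,28)]),'lid_small_round':('r',[(14,0,12),(36,12,28)]),
'jar_large_square':('s',[(70,0,8),(60,8,62)]),'jar_large_round':('r',[(66,0,8),(54,8,62)]),
'jar_small_square':('s',[(54,0,8),(39,8,48)]),'jar_small_round':('r',[(48,0,8),(31,8,48)])}
CAL={c:dict(np.load(f'{c}_cal.npz')) for c in('side','top')}
S=8
def hulls(name,p,z,c,parts=None):
    k,pr=SP[name]; C=CAL[c]; out=[]
    n=4 if k=='s' else 40
    for w,a,b in (pr if parts is None else [pr[i] for i in parts]):
        th=np.arange(n)*2*np.pi/n+(np.pi/4 if k=='s' else 0)+(p[2] if len(p)>2 else 0)
        r=w/2000*(2**.5 if k=='s' else 1)
        P=np.array([[p[0]+r*np.cos(t),p[1]+r*np.sin(t),z+h/1000] for t in th for h in(a,b)])
        q=(C['R']@P.T).T+C['t']; q=(C['K']@q.T).T; out.append(cv2.convexHull((q[:,:2]/q[:,2:]).astype(np.float32)))
    return out
def mask(name,p,z,c,o,sz,parts=None):
    m=np.zeros((sz*S,sz*S),np.uint8)
    for h in hulls(name,p,z,c,parts): cv2.fillConvexPoly(m,np.round(((h-o+.5)*S)*16).astype(np.int32),1,shift=4)
    return cv2.resize(m.astype(np.float32),(sz,sz),interpolation=cv2.INTER_AREA)
def fit(name,obs,z,x0,parts=None,sz=64):
    """obs: {cam: full mask}"""
    o={}
    for c in obs:
        h=np.vstack(hulls(name,x0,z,c)).reshape(-1,2).mean(0); o[c]=np.round(h)-sz//2
    crop={c:obs[c].astype(np.float32)[int(o[c][1]):int(o[c][1])+sz,int(o[c][0]):int(o[c][0])+sz] for c in obs}
    def cost(p): return sum(np.abs(mask(name,p,z,c,o[c],sz,parts)-crop[c]).sum()/crop[c].sum() for c in obs)
    best=None; sq=SP[name][0]=='s'
    for y in (np.radians(np.arange(-45,45,11)) if sq else [0]):
        x=np.array(list(x0[:2])+([y] if sq else []))
        sim=[x]+[x+np.eye(len(x))[i]*(0.008 if i<2 else .12) for i in range(len(x))]
        r=minimize(cost,x,method='Nelder-Mead',options=dict(initial_simplex=sim,xatol=2e-4,fatol=1e-3))
        if best is None or r.fun<best.fun: best=r
    return best.x,best.fun
E
python3 - <<'E'
from fit import *
M={}
x0={'jar_large_square':(.643,.163),'jar_large_round':(.64,-.135),'jar_small_square':(.441,-.018),'jar_small_round':(.464,.279)}
F={}
for c in('side','top'):
    F[c]=imaging.capture(c)['frame']
    for n in list(x0)+[k for k in SP if k[:3]=='lid']:
        r=finder.outline_of(c,n); 
        if r: M[c+n]=r[0]['pixels']; print(c,n,M[c+n].sum(),round(r[0]['confidence'],2), [round(v.mean(),1) for v in np.where(M[c+n])[::-1]])
np.savez('m0.npz',**M); np.savez('f0.npz',**F)
for n,x in x0.items():
    obs={c:M[c+n] for c in('side','top') if c+n in M}
    for o in (obs,*[{c:obs[c]} for c in obs]):
        p,f=fit(n,o,0,x); print(n,list(o),np.round(p[:2],4),np.degrees(p[2:]).round(1),round(f,3))
# colour crop mosaic
a=cv2.resize(F['side'][270:334,262:342],None,fx=7,fy=7,interpolation=cv2.INTER_CUBIC)[:,:,::-1]
b=cv2.resize(F['top'][218:262,402:450],None,fx=10,fy=10,interpolation=cv2.INTER_CUBIC)[:,:,::-1]
cv2.imwrite('pics/pa.png',a);cv2.imwrite('pics/pb.png',b)
E
```

```text
side jar_large_square 651 0.85 [np.float64(323.9), np.float64(181.9)]
side jar_large_round 626 0.77 [np.float64(351.3), np.float64(247.0)]
side jar_small_square 186 0.63 [np.float64(296.8), np.float64(284.5)]
side jar_small_round 210 0.6 [np.float64(262.3), np.float64(172.9)]
side lid_large_square 387 0.86 [np.float64(297.9), np.float64(316.1)]
side lid_large_round 288 0.76 [np.float64(298.8), np.float64(306.7)]
side lid_small_square 274 0.54 [np.float64(297.4), np.float64(295.7)]
side lid_small_round 225 0.59 [np.float64(296.4), np.float64(284.1)]
top jar_large_square 586 0.86 [np.float64(275.3), np.float64(167.3)]
top jar_large_round 394 0.66 [np.float64(373.5), np.float64(177.3)]
top jar_small_square 316 0.71 [np.float64(329.6), np.float64(238.6)]
top lid_large_square 76 0.55 [np.float64(418.4), np.float64(239.6)]
top lid_small_round 145 0.59 [np.float64(432.5), np.float64(236.2)]
jar_large_square ['side', 'top'] [0.6439 0.1771] [75.7] 0.166
jar_large_square ['side'] [0.6426 0.177 ] [-14.5] 0.059
jar_large_square ['top'] [0.6454 0.1779] [-10.5] 0.074
jar_large_round ['side', 'top'] [ 0.6432 -0.1272] [] 0.178
jar_large_round ['side'] [ 0.6429 -0.1246] [] 0.098
jar_large_round ['top'] [ 0.6444 -0.1281] [] 0.06
jar_small_square ['side', 'top'] [ 0.441 -0.018] [-45.] inf
jar_small_square ['side'] [ 0.441 -0.018] [-45.] inf
jar_small_square ['top'] [ 0.4438 -0.0115] [-9.8] 0.079
jar_small_round ['side'] [0.4665 0.2849] [] 0.097
jar_small_round ['side'] [0.4665 0.2849] [] 0.097fit.py:29: RuntimeWarning: divide by zero encountered in scalar divide
  def cost(p): return sum(np.abs(mask(name,p,z,c,o[c],sz,parts)-crop[c]).sum()/crop[c].sum() for c in obs)
  np.max(np.abs(fsim[0] - fsim[1:])) <= fatol):
```

View pics/pa.png

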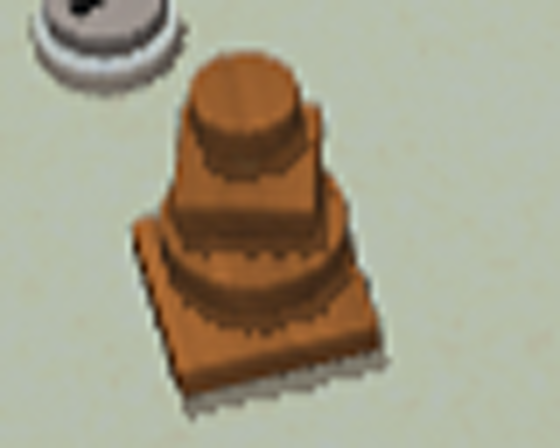

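View pics/pb.png

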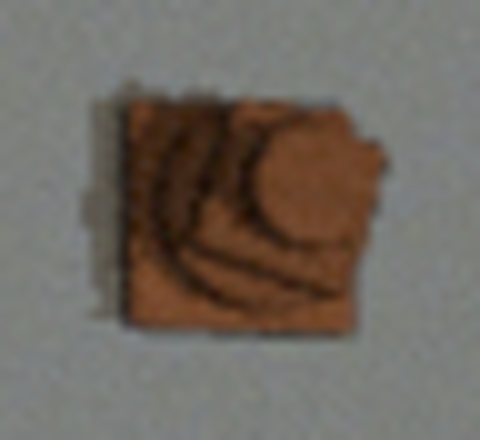

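The pile crops show the top lid's ellipse at about (297,283.6) in the side view and (433,236.3) in the top view. Under it, the small square is yawed slightly and the bottom square lies near the axes. I'll use colour masks for the jars and fit the top lid.

```bash
cat >> fit.py <<'E'
def comp(m,name,x,z,c):
    n,l=cv2.connectedComponents(m.astype(np.uint8)); h=np.vstack(hulls(name,x,z,c)).reshape(-1,2).mean(0).round().astype(int)
    i=l[h[1]-4:h[1]+5,h[0]-4:h[0]+5].ravel(); i=i[i>0]
    return l==np.bincount(i).argmax() if len(i) else None
def blue(f):
    f=f.astype(int); return (f[:,:,2]>f[:,:,0]*1.25+4)
def wood(f):
    f=f.astype(int); return (f[:,:,0]>f[:,:,2]*1.5+4)
E
python3 - <<'E'
from fit import *
M=dict(np.load('m0.npz'));F=dict(np.load('f0.npz'))
x0={'jar_large_square':(.643,.177),'jar_large_round':(.643,-.127),'jar_small_square':(.443,-.012),'jar_small_round':(.465,.284)}
for n,x in x0.items():
    obs={c:comp(blue(F[c]),n,x,0,c) for c in F}
    print(n,[m.sum() for m in obs.values()])
    for o in (obs,*[{c:obs[c]} for c in obs]):
        p,f=fit(n,o,0,x); print('  ',list(o),np.round(p[:2],4),np.degrees(p[2:]).round(1),round(f,3))
n='lid_small_round';obs={c:M[c+n] for c in F}
for o in (obs,*[{c:obs[c]} for c in obs]):
    p,f=fit(n,o,.084,(.46,-.29),[1]); print(n,list(o),np.round(p,4),round(f,3))
E
```

```text
jar_large_square [np.int64(582), np.int64(558)]
   ['side', 'top'] [0.6444 0.1764] [-11.7] 0.214
   ['side'] [0.6423 0.1768] [-11.9] 0.082
   ['top'] [0.6467 0.1761] [-11.5] 0.09
jar_large_round [np.int64(627), np.int64(367)]
   ['side', 'top'] [ 0.6431 -0.1281] [] 0.24
   ['side'] [ 0.6424 -0.1273] [] 0.094
   ['top'] [ 0.6452 -0.1288] [] 0.125
jar_small_square [np.int64(411), np.int64(295)]
   ['side', 'top'] [ 0.4416 -0.0122] [-9.7] 0.248
   ['side'] [ 0.4408 -0.0108] [-9.7] 0.097
   ['top'] [ 0.4436 -0.0128] [-9.7] 0.104
jar_small_round [np.int64(187), np.int64(178)]
   ['side', 'top'] [0.4672 0.2826] [] 0.388
   ['side'] [0.4657 0.2829] [] 0.183
   ['top'] [0.4689 0.2828] [] 0.176
lid_small_round ['side', 'top'] [ 0.4673 -0.2941] 0.27
lid_small_round ['side'] [ 0.4664 -0.2927] 0.069
lid_small_round ['top'] [ 0.4686 -0.2955] 0.083
```

The manual's scale: shifts go in shares of 0.8 m and turns go in shares of pi/2 rad. Converting my numbers, -0.252 m / 0.8 = -0.315, -0.232 m / 0.8 = -0.29, 50 degrees / 90 = 0.5556.

play_rows --motion '[[[-0.0313,-0.02,0,0,0,0.0556],[-0.075,-0.0475,0,0,0,0.1333],[-0.1188,-0.0763,0,0,0,0.2111],[-0.1625,-0.1038,0,0,0,0.2889],[-0.2063,-0.1313,0,0,0,0.3667],[-0.25,-0.16,0,0,0,0.4444],[-0.29,-0.185,0,0,0,0.5111],[-0.315,-0.2013,0,0,0,0.5556]]]' --fingers 0.06

```text
time_s: 2.67
position: [0.4218, 0.3173, 0.2398]
tcp_rot: [[-0.266, 0.964, 0.001], [0.964, 0.266, -0.001], [-0.001, 0.001, -1.0]]
force: [-0.3, 0.6, -0.1]
opening: 0.695
grasp_force: 0.0
```

```bash
python3 - <<'E'
from fit import *
s=bot.read_state();print(s['time_s'],s['position'],np.round(s['tcp_rot'],4).tolist(),s['joint_positions'])
E
```

```text
2.6667 [0.42177949 0.31732716 0.23982592] [[-0.2662, 0.9639, 0.0013], [0.9639, 0.2662, -0.0006], [-0.0009, 0.001, -1.0]] [ 2.48509934e+01  2.27232213e+01  9.59940070e+01 -7.09466141e-02
  6.12324174e+01  9.44562790e+00]
```

Converted, -0.284 m / 0.8 = -0.355, -0.049 m / 0.8 = -0.0613, 15.7 degrees / 90 = 0.1744.

play_rows --motion '[[[-0.0313,-0.005,0,0,0,0.0222],[-0.0788,-0.0138,0,0,0,0.0444],[-0.1288,-0.0225,0,0,0,0.0667],[-0.1788,-0.0313,0,0,0,0.0889],[-0.2288,-0.04,0,0,0,0.1111],[-0.2788,-0.0488,0,0,0,0.1333],[-0.325,-0.0563,0,0,0,0.1556],[-0.355,-0.0613,0,0,0,0.1744]]]'

```text
time_s: 3.33
position: [0.4507, 0.0304, 0.2399]
tcp_rot: [[0.001, 1.0, 0.001], [1.0, -0.001, -0.001], [-0.001, 0.001, -1.0]]
force: [0.9, -0.0, 0.9]
opening: 0.688
grasp_force: 0.0
```

Converted, -0.319 m / 0.8 = -0.3988, -0.28 m / 0.8 = -0.35.

play_rows --motion '[[[-0.0438,0.0025,0,0,0,0],[-0.0938,0.005,0,0,0,0],[-0.145,0.0075,0,0,0,0],[-0.1963,0.01,0,0,0,0],[-0.2475,0.0125,0,0,0,0],[-0.2988,0.0163,0.0125,0,0,0],[-0.35,0.0188,0.0375,0,0,0],[-0.3988,0.0206,0.0625,0,0,0]]]'

```text
time_s: 4.0
position: [0.4677, -0.2822, 0.1931]
tcp_rot: [[-0.002, 1.0, 0.003], [1.0, 0.002, -0.002], [-0.002, 0.003, -1.0]]
force: [1.1, 0.2, -0.0]
opening: 0.691
grasp_force: 0.0
```

Converted, 0.08 m / 0.8 = 0.1, 0.074 m / 0.8 = 0.0925.

play_rows --motion '[[[-0.0063,0,0.0125,0,0,0],[-0.0063,0,0.0375,0,0,0],[-0.0063,0,0.0625,0,0,0],[-0.0063,0,0.0813,0,0,0],[-0.0063,0,0.0925,0,0,0],[-0.0063,0,0.1,0,0,0],[-0.0063,0,0.1,0,0,0]]]'

```text
time_s: 4.58
position: [0.4669, -0.2837, 0.1118]
tcp_rot: [[-0.003, 1.0, -0.001], [1.0, 0.003, 0.001], [0.001, -0.001, -1.0]]
force: [-0.3, 0.0, -0.2]
opening: 0.69
grasp_force: 0.0
```

Converted, -0.01 m / 0.8 = -0.0125, -0.005 m / 0.8 = -0.0063.

play_rows --motion '[[[-0.0063,0,0,0,0,0],[-0.0125,0,0.0025,0,0,0],[-0.0125,0,0.0025,0,0,0],[-0.0125,0,0.0025,0,0,0]]]'

```text
time_s: 4.92
position: [0.4676, -0.2952, 0.1114]
tcp_rot: [[-0.002, 1.0, 0.001], [1.0, 0.002, -0.001], [-0.001, 0.001, -1.0]]
force: [-0.2, -0.0, 0.1]
opening: 0.686
grasp_force: 0.0
```

play_rows --motion '[[[0,0,0,0,0,0],[0,0,0,0,0,0],[0,0,0,0,0,0],[0,0,0,0,0,0],[0,0,0,0,0,0]]]' --fingers 0.02

```text
time_s: 5.33
position: [0.4672, -0.2942, 0.1107]
tcp_rot: [[-0.002, 1.0, -0.0], [1.0, 0.002, 0.0], [0.0, -0.0, -1.0]]
force: [-0.5, -0.2, 0.8]
opening: 0.404
grasp_force: 30.1
```

Converted, 0.155 m / 0.8 = 0.1938, -0.09 m / 0.8 = -0.1125.

play_rows --motion '[[[0,0,-0.0125,0,0,0],[0,0,-0.0375,0,0,0],[0,0,-0.075,0,0,0],[0.0188,0,-0.1,0,0,0],[0.0563,0,-0.1125,0,0,0],[0.1,0,-0.1125,0,0,0],[0.1475,0,-0.1125,0,0,0],[0.1938,0,-0.1125,0,0,0]]]'

```text
time_s: 6.0
position: [0.4667, -0.1381, 0.2017]
tcp_rot: [[-0.001, 1.0, 0.001], [1.0, 0.001, -0.001], [-0.001, 0.001, -1.0]]
force: [-0.5, 0.6, -0.2]
opening: 0.405
grasp_force: 30.0
```

Converted, 0.29 m / 0.8 = 0.3625, 0.259 m / 0.8 = 0.3238.

play_rows --motion '[[[0.0463,0,0,0,0,0],[0.0925,0,0,0,0,0],[0.1388,0,0,0,0,0],[0.185,0,0,0,0,0],[0.2313,0,0,0,0,0],[0.2775,0,0,0,0,0],[0.3238,0,0,0,0,0],[0.3625,0,0,0,0,0]]]'

```text
time_s: 6.67
position: [0.4657, 0.1531, 0.2015]
tcp_rot: [[-0.003, 1.0, 0.001], [1.0, 0.003, 0.0], [0.0, 0.001, -1.0]]
force: [1.2, -0.0, -1.2]
opening: 0.404
grasp_force: 30.0
```

Converted, 0.132 m / 0.8 = 0.165, 0.129 m / 0.8 = 0.1613.

play_rows --motion '[[[0.0375,0,0,0,0,0],[0.075,0,0,0,0,0],[0.1125,0,0,0,0,0],[0.1438,0,0.0125,0,0,0],[0.1613,0,0.0375,0,0,0],[0.165,0,0.0625,0,0,0],[0.165,0,0.075,0,0,0],[0.165,0,0.075,0,0,0]]]'

```text
time_s: 7.33
position: [0.4641, 0.2822, 0.1389]
tcp_rot: [[-0.003, 1.0, -0.005], [1.0, 0.003, -0.002], [-0.002, -0.005, -1.0]]
force: [-0.6, 0.3, -1.2]
opening: 0.406
grasp_force: 30.0
```

Converted, 0.057 m / 0.8 = 0.0713, 0.002 m / 0.8 = 0.0025.

play_rows --motion '[[[0,0.0013,0.025,0,0,0],[0,0.0025,0.05,0,0,0],[0,0.0025,0.0675,0,0,0],[0,0.0025,0.0713,0,0,0],[0,0.0025,0.0713,0,0,0]]]'

```text
time_s: 7.75
position: [0.4679, 0.2819, 0.0837]
tcp_rot: [[-0.001, 1.0, -0.001], [1.0, 0.001, -0.0], [-0.0, -0.001, -1.0]]
force: [-0.7, -0.8, -1.0]
opening: 0.401
grasp_force: 30.0
```

```bash
python3 - <<'E'
from fit import *
o=[]
for c in('side','top'):
    f=imaging.capture(c)['frame']
    h=np.vstack(hulls('lid_small_round',(.467,.283),.05,c)).reshape(-1,2).mean(0).astype(int)
    g=f.copy()
    o.append(cv2.resize(g[h[1]-25:h[1]+25,h[0]-25:h[0]+25],None,fx=8,fy=8,interpolation=cv2.INTER_CUBIC))
    r=finder.outline_of(c,'lid_small_round')
    if r: print(c,r[0]['confidence'],r[0]['pixels'].sum(),[v.mean() for v in np.where(r[0]['pixels'])[::-1]],h)
cv2.imwrite('pics/h1.png',np.hstack(o)[:,:,::-1]); s=bot.read_state();print(s['position'],s['force'])
E
```

```text
[0.46882274 0.28276453 0.08500679] [-0.15254498  0.68994103  0.27569419]
```

View pics/h1.png

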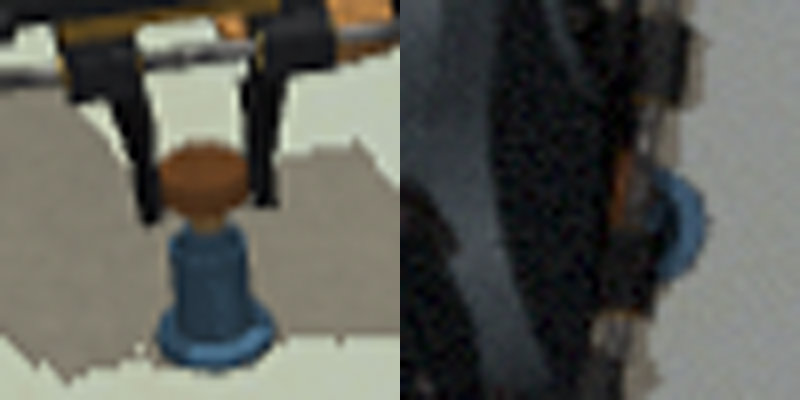

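The side crop shows the lid (204,180) centred over the jar (208,270) with the plug just above the mouth. Lowering.

Converted, 0.02 m / 0.8 = 0.025, 0.019 m / 0.8 = 0.0238.

play_rows --motion '[[[0,0,0.0063,0,0,0],[0,0,0.0125,0,0,0],[0,0,0.0188,0,0,0],[0,0,0.0238,0,0,0],[0,0,0.025,0,0,0],[0,0,0.025,0,0,0]]]'

```text
time_s: 8.45
position: [0.4675, 0.2826, 0.063]
tcp_rot: [[-0.002, 1.0, -0.001], [1.0, 0.002, -0.0], [-0.0, -0.001, -1.0]]
force: [0.1, -0.6, -0.2]
opening: 0.407
grasp_force: 30.0
```

Converted, -0.1 m / 0.8 = -0.125, -0.065 m / 0.8 = -0.0813.

play_rows --motion '[[[0,0,0,0,0,0],[0,0,0,0,0,0],[0,0,0,0,0,0],[0,0,-0.0038,0,0,0],[0,0,-0.0125,0,0,0],[0,0,-0.0375,0,0,0],[0,0,-0.0813,0,0,0],[0,0,-0.125,0,0,0]]]' --fingers 0.06

```text
time_s: 9.12
position: [0.467, 0.2823, 0.1644]
tcp_rot: [[-0.002, 1.0, -0.003], [1.0, 0.002, -0.001], [-0.001, -0.003, -1.0]]
force: [0.1, 1.0, 0.3]
opening: 0.692
grasp_force: 0.0
```

Converted, -0.29 m / 0.8 = -0.3625, -0.27 m / 0.8 = -0.3375.

play_rows --motion '[[[-0.0375,0,-0.025,0,0,0],[-0.0875,0,-0.0375,0,0,0],[-0.1375,0,-0.0375,0,0,0],[-0.1875,0,-0.0375,0,0,0],[-0.2375,0,-0.0375,0,0,0],[-0.2875,0,-0.0375,0,0,0],[-0.3375,0,-0.0375,0,0,0],[-0.3625,0,-0.0375,0,0,0]]]'

```text
time_s: 9.78
position: [0.4689, -0.0111, 0.1946]
tcp_rot: [[0.0, 1.0, 0.002], [1.0, -0.0, -0.002], [-0.002, 0.002, -1.0]]
force: [0.8, 0.2, 0.1]
opening: 0.689
grasp_force: 0.0
```

```bash
cat > look.py <<'E'
import sys
from fit import *
F={}
def grab(tag):
    for c in('side','top'): F[c]=imaging.capture(c)['frame']
    np.savez(f'{tag}.npz',**F); return F
def lid(n,z,x):
    M={}
    for c in('side','top'):
        imaging.capture(c); r=finder.outline_of(c,n)
        h=np.vstack(hulls(n,x,z,c)).reshape(-1,2).mean(0)
        for q in r:
            m=q['pixels']; cen=np.array([v.mean() for v in np.where(m)[::-1]])
            if np.linalg.norm(cen-h)<15: M[c]=m; print(c,round(q['confidence'],2),m.sum(),cen.round(1)); break
    for o in ([M]+[{c:M[c]} for c in M] if len(M)==2 else [M]):
        if o: p,f=fit(n,o,z,x,[1]); print(n,list(o),np.round(p[:2],4),np.degrees(p[2:]).round(1),round(f,3))
    return M
def crop(x,z,name,tag,k=25):
    o=[]
    for c in('side','top'):
        h=np.vstack(hulls(name,x,z,c)).reshape(-1,2).mean(0).astype(int)
        o.append(cv2.resize(F[c][h[1]-k:h[1]+k,h[0]-k:h[0]+k],(400,400),interpolation=cv2.INTER_CUBIC))
    cv2.imwrite(f'pics/{tag}.png',np.hstack(o)[:,:,::-1])
E
python3 - <<'E'
from look import *
grab('f1')
lid('lid_small_round',.036,(.467,.283))
lid('lid_small_square',.056,(.466,-.295))
lid('lid_large_round',.028,(.46,-.295))
E
```

```text
top 0.66 119 [231.5 218.5]
lid_small_round ['top'] [0.4684 0.2816] [] 0.149
side 0.85 388 [297.1 293.1]
top 0.67 263 [429.9 237.4]
lid_small_square ['side', 'top'] [ 0.4669 -0.2951] [-13.9] 0.271
lid_small_square ['side'] [ 0.4667 -0.2934] [-12.2] 0.102
lid_small_square ['top'] [ 0.4681 -0.2957] [-15.6] 0.136
side 0.56 294 [298.1 306.5]
top 0.44 78 [421.5 240.4]
lid_large_round ['side', 'top'] [ 0.4669 -0.2951] [] 4.94
lid_large_round ['side'] [ 0.4668 -0.2954] [] 0.971
lid_large_round ['top'] [ 0.466 -0.286] [] 3.952
```

Converted, -0.284 m / 0.8 = -0.355, 0.04 m / 0.8 = 0.05, 14 degrees / 90 = 0.1556.

play_rows --motion '[[[-0.0438,0,0,0,0,0.0222],[-0.0938,0,0,0,0,0.0444],[-0.1438,0,0,0,0,0.0778],[-0.1938,0,0,0,0,0.1111],[-0.2438,0,0.0125,0,0,0.1333],[-0.2938,-0.0013,0.025,0,0,0.1556],[-0.335,-0.0025,0.0375,0,0,0.1556],[-0.355,-0.0025,0.05,0,0,0.1556]]]' --fingers 0.07

```text
time_s: 11.15
position: [0.4677, -0.2962, 0.1534]
tcp_rot: [[0.243, 0.97, 0.002], [0.97, -0.243, -0.003], [-0.003, 0.003, -1.0]]
force: [0.5, 1.4, -1.0]
opening: 0.803
grasp_force: 0.0
```

Converted, 0.058 m / 0.8 = 0.0725, 0.055 m / 0.8 = 0.0688.

play_rows --motion '[[[0,0,0.0188,0,0,0],[0,0,0.0438,0,0,0],[0,0,0.0688,0,0,0],[0,0,0.0725,0,0,0],[0,0,0.0725,0,0,0]]]'

```text
time_s: 11.57
position: [0.4663, -0.2899, 0.0943]
tcp_rot: [[0.239, 0.971, -0.003], [0.971, -0.239, 0.003], [0.002, -0.004, -1.0]]
force: [0.0, 0.8, -0.5]
opening: 0.803
grasp_force: 0.0
```

Converted, 0.012 m / 0.8 = 0.015, 0.006 m / 0.8 = 0.0075.

play_rows --motion '[[[0,0,0.0075,0,0,0],[0,0,0.015,0,0,0],[0,0,0.015,0,0,0],[0,0,0.015,0,0,0]]]'

```text
time_s: 11.9
position: [0.4674, -0.2913, 0.084]
tcp_rot: [[0.239, 0.971, 0.0], [0.971, -0.239, -0.0], [-0.0, 0.0, -1.0]]
force: [-0.7, 0.1, -0.6]
opening: 0.807
grasp_force: 0.0
```

Converted, -0.0035 m / 0.8 = -0.0044, 0.001 m / 0.8 = 0.0013.

play_rows --motion '[[[-0.0044,0,0.0013,0,0,0],[-0.0044,0,0.0013,0,0,0],[-0.0044,0,0.0013,0,0,0]]]'

```text
time_s: 12.15
position: [0.4665, -0.2952, 0.083]
tcp_rot: [[0.24, 0.971, 0.001], [0.971, -0.24, -0.001], [-0.0, 0.001, -1.0]]
force: [-0.9, -0.3, -0.5]
opening: 0.804
grasp_force: 0.0
```

play_rows --motion '[[[0,0,0,0,0,0],[0,0,0,0,0,0],[0,0,0,0,0,0],[0,0,0,0,0,0],[0,0,0,0,0,0]]]' --fingers 0.03

```text
time_s: 12.57
position: [0.4664, -0.2947, 0.0827]
tcp_rot: [[0.24, 0.971, 0.0], [0.971, -0.24, -0.0], [-0.0, 0.0, -1.0]]
force: [-0.1, 0.4, -0.4]
opening: 0.526
grasp_force: 30.0
```

Converted, 0.15 m / 0.8 = 0.1875, 0.115 m / 0.8 = 0.1438, -4.2 degrees / 90 = -0.0467.

play_rows --motion '[[[0,0,-0.0125,0,0,0],[0,0,-0.0375,0,0,0],[0,0,-0.075,0,0,0],[0.0188,-0.0063,-0.1,0,0,0],[0.0563,-0.0188,-0.1063,0,0,-0.0111],[0.1,-0.0338,-0.1063,0,0,-0.0222],[0.1438,-0.0488,-0.1063,0,0,-0.0333],[0.1875,-0.0638,-0.1063,0,0,-0.0467]]]'

```text
time_s: 13.23
position: [0.4525, -0.1357, 0.1686]
tcp_rot: [[0.168, 0.986, 0.001], [0.986, -0.168, -0.001], [-0.0, 0.001, -1.0]]
force: [0.6, 0.6, -1.1]
opening: 0.522
grasp_force: 30.0
```

Converted, 0.12 m / 0.8 = 0.15, 0.1 m / 0.8 = 0.125.

play_rows --motion '[[[0.0438,-0.0113,0,0,0,0],[0.0875,-0.0225,0,0,0,0],[0.125,-0.0325,0.0125,0,0,0],[0.15,-0.0388,0.0375,0,0,0],[0.15,-0.0388,0.0625,0,0,0],[0.15,-0.0388,0.0813,0,0,0],[0.15,-0.0388,0.0875,0,0,0],[0.15,-0.0388,0.0875,0,0,0]]]'

```text
time_s: 13.9
position: [0.4419, -0.0132, 0.0971]
tcp_rot: [[0.168, 0.986, -0.002], [0.986, -0.168, 0.001], [0.0, -0.002, -1.0]]
force: [0.2, -0.1, -0.1]
opening: 0.527
grasp_force: 30.0
```

Converted, 0.012 m / 0.8 = 0.015, 0.01 m / 0.8 = 0.0125.

play_rows --motion '[[[0,0,0.0063,0,0,0],[0,0,0.0125,0,0,0],[0,0,0.015,0,0,0],[0,0,0.015,0,0,0]]]'

```text
time_s: 14.23
position: [0.4425, -0.0137, 0.0856]
tcp_rot: [[0.169, 0.986, 0.0], [0.986, -0.169, -0.0], [-0.0, 0.0, -1.0]]
force: [-0.0, -0.2, -0.5]
opening: 0.528
grasp_force: 30.0
```

```bash
python3 - <<'E'
from look import *
grab('f2'); crop((.442,-.012),.05,'lid_small_square','h2')
s=bot.read_state();print(s['position'],np.round(s['tcp_rot'],3).tolist())
E
```

```text
[ 0.44251699 -0.01358146  0.08584587] [[0.168, 0.986, 0.0], [0.986, -0.168, -0.0], [-0.0, 0.0, -1.0]]
```

View pics/h2.png

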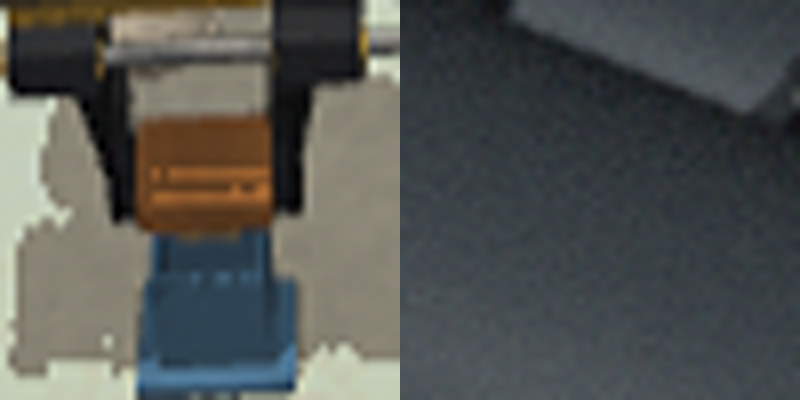

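The side crop shows the lid (205,170) straight over the jar (213,280), about 1 px to the left. I'll nudge it 1.5 mm and lower.

Converted, 0.022 m / 0.8 = 0.0275, 0.0015 m / 0.8 = 0.0019.

play_rows --motion '[[[0.0019,0.0019,0.0063,0,0,0],[0.0019,0.0019,0.0125,0,0,0],[0.0019,0.0019,0.0188,0,0,0],[0.0019,0.0019,0.0238,0,0,0],[0.0019,0.0019,0.0275,0,0,0],[0.0019,0.0019,0.0275,0,0,0]]]'

```text
time_s: 14.83
position: [0.4438, -0.0121, 0.0629]
tcp_rot: [[0.168, 0.986, -0.001], [0.986, -0.168, 0.0], [0.0, -0.001, -1.0]]
force: [-0.1, 0.2, -1.6]
opening: 0.525
grasp_force: 30.0
```

Converted, -0.1 m / 0.8 = -0.125, -0.01 m / 0.8 = -0.0125.

play_rows --motion '[[[0,0,0,0,0,0],[0,0,0,0,0,0],[0,0,0,0,0,0],[0,0,-0.0038,0,0,0],[0,0,-0.0125,0,0,0],[0,0,-0.0375,0,0,0],[0,0,-0.0813,0,0,0],[0,0,-0.125,0,0,0]]]' --fingers 0.07

```text
time_s: 15.5
position: [0.4431, -0.0119, 0.1647]
tcp_rot: [[0.168, 0.986, -0.003], [0.986, -0.168, 0.001], [0.0, -0.003, -1.0]]
force: [1.4, -0.3, -0.7]
opening: 0.801
grasp_force: 0.0
```

Converted, -0.03 m / 0.8 = -0.0375, -0.02 m / 0.8 = -0.025.

play_rows --motion '[[[0,0,-0.025,0,0,0],[0,0,-0.0375,0,0,0]]]' --fingers 0.085

```text
time_s: 15.67
position: [0.4455, -0.0125, 0.1974]
tcp_rot: [[0.168, 0.986, 0.006], [0.986, -0.168, -0.002], [-0.001, 0.007, -1.0]]
force: [0.4, -0.5, -0.5]
opening: 0.885
grasp_force: 0.0
```

```bash
python3 - <<'E'
from look import *
grab('f3')
M=lid('lid_large_round',.028,(.466,-.295))
lid('lid_small_square',.036,(.442,-.012))
lid('lid_large_square',0,(.466,-.295))
# whole-pile silhouettes by colour
for c in F:
    m=comp(wood(F[c]),'lid_large_square',(.466,-.295),0,c); print(c,m.sum())
print(bot.read_state()['position'])
E
```

```text
top 0.64 352 [427.8 237.9]
lid_large_round ['top'] [ 0.4697 -0.2965] [] 0.1
side 0.65 223 [268.3 223.3]
lid_small_square ['side'] [ 0.4428 -0.0116] [-6.4] 0.223
side 0.57 428 [297.1 315.6]
top 0.62 120 [418.4 242.2]
lid_large_square ['side', 'top'] [ 0.4656 -0.2949] [2.4] 4.746
lid_large_square ['side'] [ 0.4648 -0.2947] [4.7] 0.992
lid_large_square ['top'] [ 0.4696 -0.2933] [5.7] 3.679
side 900
top 517
[ 0.44400268 -0.0121365   0.19329891]
```

play_rows --motion '[[[-0.0438,0.0113,0,0,0,0],[-0.0913,0.0238,0,0,0,0],[-0.1388,0.0356,0,0,0,0],[-0.1863,0.0475,0,0,0,0],[-0.2338,0.06,0.0125,0,0,0],[-0.2813,0.0725,0.0313,0,0,0],[-0.3225,0.0825,0.0563,0,0,0],[-0.3438,0.0884,0.0813,0,0,0]]]'

```text
time_s: 17.03
position: [0.4688, -0.3006, 0.1284]
tcp_rot: [[0.171, 0.985, 0.004], [0.985, -0.171, -0.005], [-0.004, 0.004, -1.0]]
force: [0.3, 0.1, 0.7]
opening: 0.977
grasp_force: 0.0
```

Converted, 0.055 m / 0.8 = 0.0688, 0.05 m / 0.8 = 0.0625.

play_rows --motion '[[[0,0,0.0188,0,0,0],[0,0,0.0438,0,0,0],[0,0,0.0625,0,0,0],[0,0,0.0688,0,0,0],[0,0,0.0688,0,0,0],[0,0,0.0688,0,0,0]]]'

```text
time_s: 17.53
position: [0.4678, -0.2951, 0.0738]
tcp_rot: [[0.168, 0.986, -0.0], [0.986, -0.168, 0.0], [0.0, -0.0, -1.0]]
force: [1.2, 1.2, -0.2]
opening: 0.978
grasp_force: 0.0
```

Converted, 0.019 m / 0.8 = 0.0238, 0.018 m / 0.8 = 0.0225.

play_rows --motion '[[[0,0,0.0125,0,0,0],[0,0,0.0225,0,0,0],[0,0,0.0238,0,0,0],[0,0,0.0238,0,0,0]]]'

```text
time_s: 17.87
position: [0.4674, -0.2948, 0.0542]
tcp_rot: [[0.168, 0.986, -0.001], [0.986, -0.168, 0.001], [0.001, -0.001, -1.0]]
force: [0.3, 0.3, 0.2]
opening: 0.974
grasp_force: 0.0
```

play_rows --motion '[[[0,0,0,0,0,0],[0,0,0,0,0,0],[0,0,0,0,0,0],[0,0,0,0,0,0],[0,0,0,0,0,0]]]' --fingers 0.045

```text
time_s: 18.28
position: [0.4677, -0.2952, 0.0549]
tcp_rot: [[0.168, 0.986, 0.0], [0.986, -0.168, -0.0], [-0.0, 0.0, -1.0]]
force: [-0.3, 0.2, 0.9]
opening: 0.708
grasp_force: 30.0
```

Converted, 0.12 m / 0.8 = 0.15, -0.1 m / 0.8 = -0.125.

play_rows --motion '[[[0,0,-0.0125,0,0,0],[0,0,-0.0375,0,0,0],[0,0,-0.075,0,0,0],[0.0125,0.0094,-0.1125,0,0,0],[0.0438,0.0325,-0.125,0,0,0],[0.0788,0.0588,-0.125,0,0,0],[0.1138,0.085,-0.125,0,0,0],[0.15,0.112,-0.125,0,0,0]]]'

```text
time_s: 18.95
position: [0.577, -0.1911, 0.1561]
tcp_rot: [[0.169, 0.986, 0.001], [0.986, -0.169, -0.001], [-0.001, 0.001, -1.0]]
force: [-0.0, -0.7, 0.1]
opening: 0.707
grasp_force: 30.0
```

Converted, 0.0747 m / 0.8 = 0.0934, 0.068 m / 0.8 = 0.085.

play_rows --motion '[[[0.0313,0.0234,0,0,0,0],[0.0625,0.0463,0,0,0,0],[0.085,0.0638,0.0063,0,0,0],[0.0934,0.0698,0.025,0,0,0],[0.0934,0.0698,0.05,0,0,0],[0.0934,0.0698,0.0625,0,0,0],[0.0934,0.0698,0.0675,0,0,0],[0.0934,0.0698,0.0675,0,0,0]]]'

```text
time_s: 19.62
position: [0.6418, -0.128, 0.0989]
tcp_rot: [[0.169, 0.986, -0.004], [0.986, -0.169, 0.001], [0.001, -0.004, -1.0]]
force: [-0.1, -0.9, -1.0]
opening: 0.701
grasp_force: 30.0
```

```bash
python3 - <<'E'
from look import *
grab('f4'); crop((.6435,-.1275),.05,'lid_large_round','h3',35)
s=bot.read_state();print(s['position'],np.round(s['tcp_rot'],3).tolist())
E
```

```text
[ 0.64336788 -0.12852807  0.10086615] [[0.169, 0.986, -0.0], [0.986, -0.169, -0.0], [-0.0, -0.0, -1.0]]
```

View pics/h3.png

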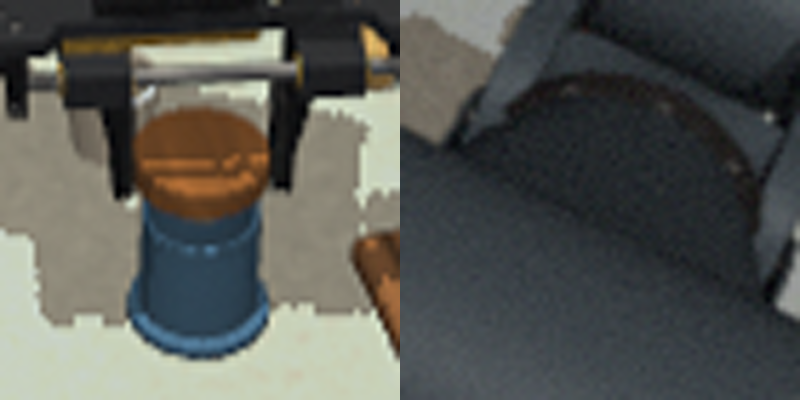

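The lid (202,160) is centred over the jar (200,280). Lowering and releasing.

Converted, 0.0225 m / 0.8 = 0.0281, 0.019 m / 0.8 = 0.0238.

play_rows --motion '[[[0.0013,0,0.0063,0,0,0],[0.0013,0,0.0125,0,0,0],[0.0013,0,0.0188,0,0,0],[0.0013,0,0.0238,0,0,0],[0.0013,0,0.0281,0,0,0],[0.0013,0,0.0281,0,0,0],[0.0013,0,0.0281,0,0,0]]]'

```text
time_s: 20.3
position: [0.6437, -0.1265, 0.0778]
tcp_rot: [[0.168, 0.986, -0.001], [0.986, -0.168, 0.0], [0.0, -0.001, -1.0]]
force: [0.1, 0.7, -0.1]
opening: 0.706
grasp_force: 30.0
```

play_rows --motion '[[[0,0,0,0,0,0],[0,0,0,0,0,0],[0,0,0,0,0,0],[0,0,-0.0038,0,0,0],[0,0,-0.0125,0,0,0],[0,0,-0.0375,0,0,0],[0,0,-0.0813,0,0,0],[0,0,-0.125,0,0,0]]]' --fingers 0.086

```text
time_s: 20.97
position: [0.6429, -0.1263, 0.1786]
tcp_rot: [[0.168, 0.986, -0.003], [0.986, -0.168, 0.001], [0.001, -0.003, -1.0]]
force: [1.2, -1.4, 0.1]
opening: 0.983
grasp_force: 0.0
```

Converted, -0.165 m / 0.8 = -0.2063, -0.139 m / 0.8 = -0.1738.

play_rows --motion '[[[0.015,-0.0338,0,0,0,0],[0.0313,-0.0688,0,0,0,0],[0.0463,-0.1038,0,0,0,0],[0.0625,-0.1388,0,0,0,0],[0.0775,-0.1738,0,0,0,0],[0.0913,-0.2063,0,0,0,0],[0.0913,-0.2063,0,0,0,0]]]'

```text
time_s: 21.55
position: [0.4867, -0.0235, 0.1783]
tcp_rot: [[0.166, 0.986, -0.008], [0.986, -0.166, 0.003], [0.001, -0.009, -1.0]]
force: [-1.1, 0.7, 0.0]
opening: 0.99
grasp_force: 0.0
```

```bash
python3 - <<'E'
from look import *
grab('f5')
lid('lid_large_round',.050,(.6435,-.1275))
lid('lid_large_square',0,(.466,-.295))
for o in (['side','top'],['side'],['top']):
    obs={c:comp(wood(F[c]),'lid_large_square',(.466,-.295),0,c) for c in o}
    p,f=fit('lid_large_square',obs,0,(.466,-.295),[1]); print(o,[m.sum() for m in obs.values()],np.round(p[:2],4),np.degrees(p[2]),f)
s=bot.read_state();print(s['position'],np.round(s['tcp_rot'],3).tolist())
E
```

```text
side 0.88 377 [351.9 234.5]
top 0.61 239 [376.9 170.7]
lid_large_round ['side', 'top'] [ 0.6433 -0.1285] [] 0.693
lid_large_round ['side'] [ 0.6426 -0.1252] [] 0.129
lid_large_round ['top'] [ 0.6501 -0.1309] [] 0.531
side 0.93 799 [297.9 310.3]
top 0.75 580 [425.5 239.4]
lid_large_square ['side', 'top'] [ 0.4665 -0.2969] [4.1] 0.184
lid_large_square ['side'] [ 0.4657 -0.2947] [3.4] 0.067
lid_large_square ['top'] [ 0.469  -0.2973] [2.6] 0.073
['side', 'top'] [np.int64(763), np.int64(498)] [ 0.4669 -0.2944] 3.092623336826863 0.2595512568950653
['side'] [np.int64(763)] [ 0.4657 -0.2949] 2.187679456318523 0.10155226290225983
['top'] [np.int64(498)] [ 0.4699 -0.2958] 5.788386076822996 0.12772966921329498
[ 0.4939569  -0.02738062  0.17800794] [[0.168, 0.986, 0.0], [0.986, -0.168, -0.0], [-0.0, 0.0, -1.0]]
```

Converted, -0.269 m / 0.8 = -0.3363, -0.25 m / 0.8 = -0.3125, -13 degrees / 90 = -0.1444.

play_rows --motion '[[[-0.0375,0.0025,0,0,0,-0.0222],[-0.0838,0.0056,0,0,0,-0.0444],[-0.13,0.0088,0,0,0,-0.0667],[-0.1763,0.0119,0,0,0,-0.0889],[-0.2225,0.015,0.0125,0,0,-0.1111],[-0.2688,0.0181,0.025,0,0,-0.1333],[-0.3125,0.0213,0.0438,0,0,-0.1444],[-0.3363,0.023,0.075,0,0,-0.1444]]]' --fingers 0.087

```text
time_s: 22.72
position: [0.4679, -0.3013, 0.1193]
tcp_rot: [[-0.056, 0.998, 0.006], [0.998, 0.056, -0.007], [-0.007, 0.005, -1.0]]
force: [0.8, -0.4, 0.1]
opening: 0.999
grasp_force: 0.0
```

Converted, 0.055 m / 0.8 = 0.0688, 0.045 m / 0.8 = 0.0563.

play_rows --motion '[[[0,0,0.0125,0,0,0],[0,0,0.0375,0,0,0],[0,0,0.0563,0,0,0],[0,0,0.0688,0,0,0],[0,0,0.0688,0,0,0],[0,0,0.0688,0,0,0]]]'

```text
time_s: 23.22
position: [0.4664, -0.2945, 0.0629]
tcp_rot: [[-0.059, 0.998, -0.001], [0.998, 0.059, 0.001], [0.001, -0.001, -1.0]]
force: [0.8, -1.0, 0.1]
opening: 1.001
grasp_force: 0.0
```

Converted, 0.036 m / 0.8 = 0.045, -0.001 m / 0.8 = -0.0013.

play_rows --motion '[[[-0.0013,0,0.015,0,0,0],[-0.0013,0,0.0313,0,0,0],[-0.0013,0,0.0425,0,0,0],[-0.0013,0,0.045,0,0,0],[-0.0013,0,0.045,0,0,0]]]'

```text
time_s: 23.63
position: [0.4663, -0.2959, 0.0266]
tcp_rot: [[-0.058, 0.998, -0.001], [0.998, 0.058, 0.001], [0.001, -0.001, -1.0]]
force: [-0.5, -0.4, 0.2]
opening: 0.997
grasp_force: 0.0
```

play_rows --motion '[[[0,0,0,0,0,0],[0,0,0,0,0,0],[0,0,0,0,0,0],[0,0,0,0,0,0],[0,0,0,0,0,0]]]' --fingers 0.05

```text
time_s: 24.05
position: [0.4667, -0.2964, 0.0276]
tcp_rot: [[-0.058, 0.998, 0.001], [0.998, 0.058, -0.001], [-0.001, 0.001, -1.0]]
force: [-0.2, 0.8, 2.2]
opening: 0.777
grasp_force: 30.0
```

Converted, -0.135 m / 0.8 = -0.1688, 0.1015 m / 0.8 = 0.1269.

play_rows --motion '[[[0,0,-0.0125,0,0,0],[0,0,-0.0375,0,0,0],[0,0,-0.075,0,0,0],[0,0,-0.1188,0,0,0],[0.0188,0.0084,-0.15,0,0,0],[0.05,0.0221,-0.1688,0,0,0],[0.0875,0.0388,-0.1688,0,0,0],[0.1269,0.0563,-0.1688,0,0,0]]]'

```text
time_s: 24.72
position: [0.5063, -0.1923, 0.1645]
tcp_rot: [[-0.056, 0.998, 0.004], [0.998, 0.056, -0.002], [-0.002, 0.003, -1.0]]
force: [0.8, 0.2, -1.3]
opening: 0.78
grasp_force: 30.0
```

Converted, 0.27 m / 0.8 = 0.3375, 0.238 m / 0.8 = 0.2975, 15 degrees / 90 = 0.1667.

play_rows --motion '[[[0.0425,0.0188,0,0,0,0.0222],[0.085,0.0375,0,0,0,0.0444],[0.1275,0.0563,0,0,0,0.0667],[0.17,0.075,0,0,0,0.0889],[0.2125,0.0944,0,0,0,0.1111],[0.255,0.1131,0,0,0,0.1333],[0.2975,0.1319,0,0,0,0.1556],[0.3375,0.15,0,0,0,0.1667]]]'

```text
time_s: 25.38
position: [0.6096, 0.0864, 0.1628]
tcp_rot: [[0.203, 0.979, -0.0], [0.979, -0.203, 0.0], [0.0, -0.0, -1.0]]
force: [0.5, 0.4, -0.3]
opening: 0.778
grasp_force: 30.0
```

Converted, 0.0953 m / 0.8 = 0.1191, 0.0158 m / 0.8 = 0.0198.

play_rows --motion '[[[0.0375,0.0063,0,0,0,0],[0.075,0.0125,0,0,0,0],[0.1063,0.0175,0.0063,0,0,0],[0.1191,0.0198,0.025,0,0,0],[0.1191,0.0198,0.0563,0,0,0],[0.1191,0.0198,0.0725,0,0,0],[0.1191,0.0198,0.0763,0,0,0],[0.1191,0.0198,0.0763,0,0,0]]]'

```text
time_s: 26.05
position: [0.643, 0.1738, 0.1]
tcp_rot: [[0.203, 0.979, -0.004], [0.979, -0.203, -0.0], [-0.001, -0.003, -1.0]]
force: [-0.0, -1.0, -1.0]
opening: 0.775
grasp_force: 30.0
```

```bash
python3 - <<'E'
from look import *
grab('f6'); crop((.6444,.1765),.05,'lid_large_square','h4',35)
s=bot.read_state();print(s['position'],np.round(s['tcp_rot'],3).tolist())
E
```

```text
[0.64479945 0.17377454 0.10200366] [[0.203, 0.979, 0.001], [0.979, -0.203, 0.0], [0.0, 0.001, -1.0]]
```

View pics/h4.png

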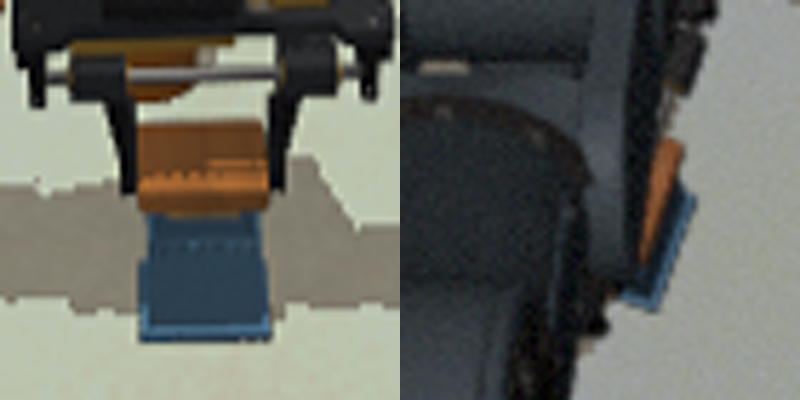

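The lid (203,165) sits over the jar (204,290) with its sides parallel. I'll nudge it 2.5 mm in +y and lower.

Converted, 0.0235 m / 0.8 = 0.0294, 0.023 m / 0.8 = 0.0288.

play_rows --motion '[[[0.0031,0,0.0063,0,0,0],[0.0031,0,0.0125,0,0,0],[0.0031,0,0.0188,0,0,0],[0.0031,0,0.0238,0,0,0],[0.0031,0,0.0288,0,0,0],[0.0031,0,0.0294,0,0,0],[0.0031,0,0.0294,0,0,0]]]'

```text
time_s: 26.73
position: [0.6448, 0.1768, 0.0776]
tcp_rot: [[0.202, 0.979, -0.0], [0.979, -0.202, -0.0], [-0.0, -0.0, -1.0]]
force: [-0.4, -0.6, 0.6]
opening: 0.779
grasp_force: 30.0
```

Converted, -0.1 m / 0.8 = -0.125, -0.065 m / 0.8 = -0.0813.

play_rows --motion '[[[0,0,0,0,0,0],[0,0,0,0,0,0],[0,0,0,0,0,0],[0,0,-0.0038,0,0,0],[0,0,-0.0125,0,0,0],[0,0,-0.0375,0,0,0],[0,0,-0.0813,0,0,0],[0,0,-0.125,0,0,0]]]' --fingers 0.087

```text
time_s: 27.4
position: [0.6439, 0.1767, 0.1779]
tcp_rot: [[0.202, 0.979, -0.003], [0.979, -0.202, -0.0], [-0.001, -0.003, -1.0]]
force: [1.1, -0.4, 0.3]
opening: 0.997
grasp_force: 0.0
```

Converted, -0.27 m / 0.8 = -0.3375, -0.24 m / 0.8 = -0.3.

play_rows --motion '[[[-0.0375,-0.0125,-0.025,0,0,0],[-0.0813,-0.0263,-0.0375,0,0,0],[-0.125,-0.0413,-0.05,0,0,0],[-0.1688,-0.055,-0.0625,0,0,0],[-0.2125,-0.07,-0.075,0,0,0],[-0.2563,-0.0838,-0.075,0,0,0],[-0.3,-0.0975,-0.075,0,0,0],[-0.3375,-0.11,-0.075,0,0,0]]]'

```text
time_s: 28.07
position: [0.503, -0.0715, 0.2388]
tcp_rot: [[0.202, 0.979, 0.002], [0.979, -0.202, -0.001], [-0.001, 0.002, -1.0]]
force: [-0.3, -0.5, 0.5]
opening: 1.002
grasp_force: 0.0
```

Converted, -0.198 m / 0.8 = -0.2475, -0.17 m / 0.8 = -0.2125.

play_rows --motion '[[[-0.0375,-0.0125,0,0,0,0],[-0.0813,-0.0263,0,0,0,0],[-0.125,-0.0413,0,0,0,0],[-0.1688,-0.055,0,0,0,0],[-0.2125,-0.07,0,0,0,0],[-0.2475,-0.0813,0,0,0,0],[-0.2475,-0.0813,0,0,0,0]]]'

```text
time_s: 28.65
position: [0.3989, -0.2554, 0.2386]
tcp_rot: [[0.207, 0.978, 0.001], [0.978, -0.207, -0.004], [-0.004, 0.002, -1.0]]
force: [1.1, -0.6, 0.8]
opening: 1.003
grasp_force: 0.0
```

```bash
python3 - <<'E'
from look import *
grab('f7')
for n,z,x in (('lid_small_round',.036,(.467,.283)),('lid_small_square',.036,(.442,-.012)),('lid_large_round',.050,(.6435,-.1275)),('lid_large_square',.05,(.6444,.1765))): 
    lid(n,z,x)
    crop(x,z,n,'z_'+n,30)
o=[cv2.resize(cv2.imread('pics/z_lid_'+n+'.png'),(400,200)) for n in('small_round','small_square','large_round','large_square')]
cv2.imwrite('pics/end.png',np.vstack([np.hstack(o[:2]),np.hstack(o[2:])]))
print(bot.read_state()['position'],bot.read_state()['time_s'])
E
```

```text
top 0.57 113 [231.5 218.5]
lid_small_round ['top'] [0.4685 0.2823] [] 0.207
side 0.57 239 [268.1 223.4]
top 0.8 235 [330.6 236.2]
lid_small_square ['side', 'top'] [ 0.4438 -0.013 ] [80.] 0.327
lid_small_square ['side'] [ 0.4434 -0.0111] [-9.8] 0.175
lid_small_square ['top'] [ 0.4454 -0.0134] [-10.7] 0.127
side 0.97 353 [352.3 234.9]
top 0.59 310 [375.8 172.3]
lid_large_round ['side', 'top'] [ 0.6451 -0.1265] [] 0.392
lid_large_round ['side'] [ 0.6442 -0.1257] [] 0.198
lid_large_round ['top'] [ 0.6473 -0.1293] [] 0.181
side 0.8 363 [324.3 169.7]
top 0.89 520 [273.8 162.2]
lid_large_square ['side', 'top'] [0.646  0.1775] [-13.2] 0.197
lid_large_square ['side'] [0.6446 0.1783] [-10.8] 0.093
lid_large_square ['top'] [0.6472 0.1769] [-12.2] 0.077
[ 0.40035847 -0.25057261  0.23763884] 29.55
```

View pics/end.png

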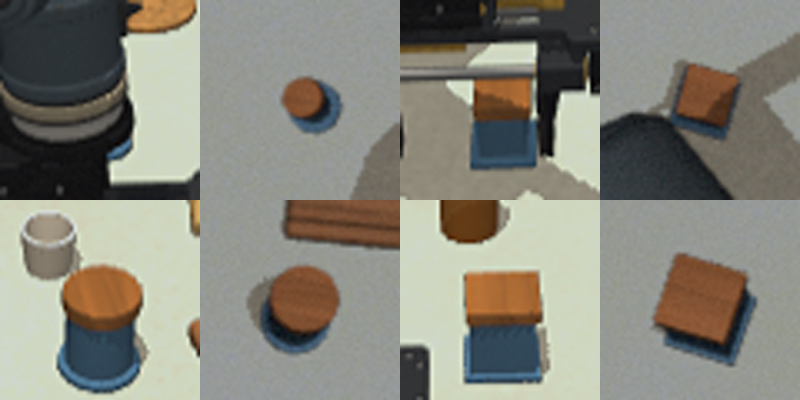

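All four look seated. The small round lid is hidden in the side view by the arm, so I'll check it in earlier saved frames.

```bash
python3 - <<'E'
import look
from look import *
o=[]
for t in('f1','f4','f5','f6'):
    F.update(np.load(t+'.npz')); crop((.467,.283),.036,'lid_small_round','t',22); o.append(cv2.imread('pics/t.png')[:,:400])
o=[cv2.resize(i,(200,200)) for i in o]; cv2.imwrite('pics/sr.png',np.hstack(o))
E
```

```text
(no output)
```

View pics/sr.png

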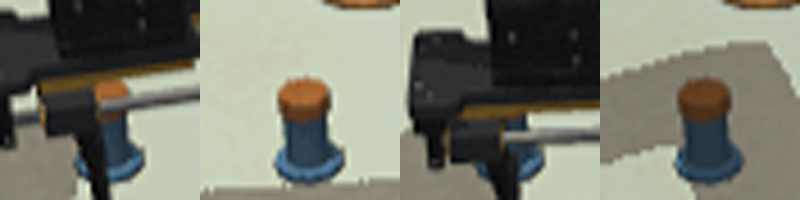

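The small round lid sits flat and centred on its jar at (304,100) and (704,100). Handing in.

```bash
python3 -c "
from rig import bot
print(bot.hand_in())"
```

```text
the job is handed in; nothing more can be done
None
```

I put all four lids on their matching jars and handed the job in; the last pictures showed each lid flat and centred and nothing knocked over, but hand-in returned no verdict.

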